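# Roll the knurled wheel to set a gel-plate clamp to its gauge band

## Task

Set the plate clamp: press a fingertip on top of its knurled wheel and roll it until the blue jaw has closed the gap far enough that the black pointer points at the red gauge band, without going well past it. Do not push the jaw itself, leave the red band and the loose things standing around where they are without lifting any of them, and take the hand clear at the end.

Things in the scene. Friction and masses are not known exactly. Their poses are not given: they have to be found in the camera images.
- clamp: Gel-plate clamp bolted to the bench: grey base plate (x -60 to 80, y -60 to 230, 12 mm thick), white wheel housing, two blue jaws, white scale with black ticks every 5 mm. Origin on the bench straight under the wheel's axle; z up; y runs from the wheel towards the jaws, the direction in which the jaw closes; x runs along the axle to the side where the scale lies.
- housing_top (a point): Top of the white wheel housing at its end away from the jaws, 71 mm above the bench. In the clamp's frame the housing spans x -50 to 50, y -45 to 45 mm, with an open slot for the wheel (x -17 to 17, y -38 to 38 mm).
- wheel: Knurled metal thumbwheel, radius 35 mm, 30 mm wide, an orange rib every quarter turn. Origin in the middle of its axle, 48 mm above the bench; the axle is the clamp's x axis. Moving its top towards the clamp's +y (towards the jaws) closes the moving jaw by 6 mm per radian, 0.17 mm per 1 mm of rim travel; the other way opens it. It turns more than one turn and stays where it is left.
- wheel_top (a point): The top of the wheel's rim (stays put as it turns), 83 mm above the bench and 12 mm above the housing, so it is reached only from above. The rim that stands out reaches about 26 mm either side of here along the clamp's y, so several strokes are needed. It takes about 2 N along the rim to turn it: a fingertip pressed down with 5 to 15 N drives it by friction.
- fixed_jaw (a point): Middle of the top of the fixed blue jaw (100 x 20 mm, 66 mm high). Its face towards the moving jaw is at y 145 mm in the clamp's frame; the moving jaw's face starts at y 95 mm, a gap of 50 mm.
- jaw: Moving blue jaw, 100 x 20 mm, top 66 mm high; origin at the bench surface under its middle. Slides along the clamp's y axis from 12 mm behind its start to 45 mm past it; the wheel drives it. It is not to be pushed directly.
- pointer (a point): Tip of the black pointer (2 mm wide) on the moving jaw, beside the scale, 56 mm above the bench. Moves with the jaw.
- gauge: Red gauge marker that has been set somewhere on the scale, 14 to 36 mm from the pointer at the start; it slides along the scale if pushed and is to be left alone.
- band (a point): Middle of the top of the red gauge band, which is 6 mm wide along the clamp's y axis. Its axes are those of the clamp: the job is done when the pointer has the same y in the clamp's frame as this point.
- vial: Loose white vial with a green cap, 28 mm across, 45 mm high, on the far end of the clamp's base plate. Origin under its middle. A bystander.
- jar: Loose amber jar with an orange cap, 48 mm across, 60 mm high, on the bench beside the wheel housing. Origin under its middle. A bystander.
- cassette: Loose glass plate cassette 80 x 100 x 9 mm lying on the bench. Origin under its middle. A bystander.
- tipbox: Loose yellow tip box 75 x 115 x 34 mm. Origin under its middle. A bystander.
- bottle: Loose clear bottle with an orange cap, 52 mm across, 110 mm high. Origin under its middle. A bystander.
- comb: Loose white comb bar, 100 mm long, 12 mm high, lying on the bench. Origin under its middle. A bystander.

How it is judged:
On the way, in this order (a step that is already met when the one before it is completed fails the run):
1. a finger presses on the wheel while the gap is still open (contact force between the fingers and wheel above 1 N and y of pointer in the frame of band below -0.005 m), for 0.1 s.
2. the pointer has come to the red band (y of pointer in the frame of band above -0.003 m), for 0.1 s.
At the end, for the whole second after the job is handed in: The pointer's tip stands within the 6 mm wide red band (no more than 3 mm from its middle along the scale), the jaw at rest, the band not moved by more than 3 mm, every bystander within 20 mm of where it stood (y of pointer in the frame of band between -0.003 and 0.003 m and linear speed of jaw below 0.003 m/s and distance of gauge from where it was at the start of the episode below 0.003 m and distance of each of vial, jar, cassette, tipbox, bottle, comb from where it was at the start of the episode below 0.02 m); the robot touches nothing.
It fails at once if the jaw went more than 8 mm past the middle of the band (y of pointer in the frame of band above 0.008 m).
It fails at once if the jaw was pushed directly instead of by the wheel (more than 3 N) (contact force between any of the fingers, the arm and jaw above 3 N).
It fails at once if the red band was moved by more than 3 mm (distance of gauge from where it was at the start of the episode above 0.003 m).
It fails at once if a bystander was moved, lifted or carried by more than 20 mm (distance of any of vial, jar, cassette, tipbox, bottle, comb from where it was at the start of the episode above 0.02 m).
It also fails if it takes over 61 s, if anything falls off the work surface, if the arm or the gripper's body presses on something with over 40 N, if the wrist force passes 120 N, or if a joint passes its speed limit or range.

## Robot

A 6-joint arm with a two-finger parallel gripper is mounted at the origin on the work surface. World frame = base frame: x ahead of the robot, y to its left, z up, the work surface at z = 0. Lengths are in m, angles in rad, forces in N, time in s.
With the tool pointing down it reaches from about 0.25 to 0.725 m from the base axis. Payload 4 kg.
Tool frame: the origin (TCP) lies midway between the tips of the shut fingers; the grasp point (between the pads) lies 19 mm behind it (arm.grip_point_offset is the z of the grasp point in the tool frame, in m); z points along the fingers, y is the line along which they close (so a half turn about z gives the same grasp; the last joint's range is limited). The gripper opens to 85 mm and grips with 20 to 120 N. Pads are 22 mm wide; open, the fingers measure 114 mm over their backs; the gripper's body (76 mm by 85 mm) begins 54 mm behind the grasp point. The pads swing forward as they close: fully open they stand 13 mm farther back than shut.
Start: joints at [1.224, 0.241, 0.005, 1.335, 0, 1.571], TCP at [0.17, 0.47, 0.231] pointing down, gripper open.
Joint ranges: [-2.72, 2.72], [-1.05, 1.87], [-1.09, 1.28], [-1.99, 2.15], [-1.42, 1.44], [-3.14, 3.14]. Speed limits (rad/s): [2.79, 2.79, 3.14, 3.14, 3.14, 3.14].

## Interface

Orientations are given as a rotation vector (axis times angle).
In Python, from plant import monitor, optics, sign_off, arm gives the robot as it stands.
- The arm moves only by the tool step_arm, never from a script. Its argument "steps" is one flat list of numbers, 7 for each row, row after row: the turn, a rotation vector about the tool's x, y, z in degrees, then the shift along the tool's x, y, z in m, then the finger opening in m, from 0 to 0.0854. A call has 1 to 5 rows; each row shifts and turns the commanded pose from where the row before left it, along the tool's axes as they then stand; what a row does not reach is not made up. A row lasts 1/10 s, in which the tool goes at most 50 mm and 8.59 degrees, less where a joint would pass 70% of its speed; a pose out of reach is approached as far as the arm can. A call is refused whole if a number of a shift passes 0.05 or a number of a turn 8.59, either way. A call with a gripper value outside its range is refused whole. The fingers move at their own pace and stop on an object; "squeeze" is the grip in N (left out, the last holds). Time passes only in rows, so rows that do not move let the fingers close. It gives the time, the measured TCP pose, the force, the opening and the grip force at its end, in the units of the state.
- monitor.get_obs(): the state, without advancing time (a new reading comes with each control period).
- optics.get_image(name): name is "scene" or "top" or "wrist"; returns the picture (384x512x3 uint8, blue, green, red); there is no depth.
- optics.calibration(name): a dict with "mtx" (3x3 intrinsics, pixels), "D" ([k1, k2, p1, p2, k3] as OpenCV has them; the pictures are not rectified), "R" (3x3) and "t" (3): a world point X has camera coordinates R X + t. Camera axes: x right, y down, z forward; pixel columns grow to the right and rows downward; lengths in m; the calibration is good to about 2 mm. A picture is of the moment at which its call begins: read the wrist's pose just before it. calibration takes no time and is no camera call; for the wrist camera it gives the pose at the moment of the call.
- sign_off(): hands the job in; it is judged then, once.
The state is a dict: "time": time; "q": joint angles; "dq": joint speeds; "tau": joint torques, N m; "tcp_pos": TCP position; "tcp_rot": TCP orientation; "ft_force": force on the tool from outside, world axes, zero at the start; "wrist_torque": the same for the moment, N m; "opening": finger opening in m; "grasp_force": force on a finger pad.
Only numpy, scipy, OpenCV 4.12 (cv2) and the standard library are available. Lean on these libraries where they do the work, as an engineer would, in place of code of your own. Each camera call takes 0.05 s, during which the arm holds its last target. There are 200 camera calls.

## Working session

There is one attempt and no reset: what is moved stays moved. The work goes in short steps, Python scripts to look and compute and a tool call to move; the robot and the scene stay as the last step left them, time stands still between calls to the robot, and variables do not carry over. Pictures are saved under pics/ and viewed, at most 10 in all, crops included, and the job is handed in when it is done.

Besides the shell and the picture viewer there is one more tool, called after "Call:" as name(argument=value, ...) on one line, values as JSON. step_arm: Moves the arm, as the interface text tells. Its arguments: {"type":"object","properties":{"steps":{"type":"array","items":{"type":"number"}},"squeeze":{"type":"number"}},"required":["steps"]}

```bash
ls; mkdir -p pics
python3 - <<'E'
from plant import monitor, optics
import cv2,numpy as np
o=monitor.get_obs();print({k:np.round(o[k],4) for k in o})
for n in("scene","top"):
    cv2.imwrite(f"pics/{n}0.png",optics.get_image(n)); c=optics.calibration(n); print(n,[np.round(c[k],4).tolist() for k in("mtx","D","R","t")])
E
```

```text
pics
{'time': np.float64(0.0), 'q': array([1.224 , 0.2414, 0.0037, 1.3352, 0.    , 1.5708]), 'dq': array([-0.0004,  0.0008, -0.0003,  0.0011,  0.0014,  0.0012]), 'tau': array([ 2.00000e-04, -3.72319e+01,  2.52407e+01,  1.69000e-02,
        1.00000e-04,  0.00000e+00]), 'tcp_pos': array([0.1697, 0.4697, 0.2304]), 'tcp_rot': array([-0.542 , -3.0941,  0.0032]), 'ft_force': array([-0.0269, -0.1873,  0.0957]), 'wrist_torque': array([-0.0235, -0.0251, -0.0253]), 'grasp_force': np.float64(0.0), 'opening': np.float64(0.0852)}
scene [[[473.1409, 0.0, 254.3199], [0.0, 473.1409, 185.9776], [0.0, 0.0, 1.0]], [0.0091, 0.0, 0.0, 0.0, 0.0], [[-0.6676, 0.7445, -0.0122], [0.3845, 0.3307, -0.8619], [-0.6376, -0.58, -0.507]], [0.3266, -0.1511, 1.4742]]
top [[[472.7614, 0.0, 259.1664], [0.0, 472.7614, 187.5082], [0.0, 0.0, 1.0]], [0.0199, 0.0, 0.0, 0.0, 0.0], [[0.0041, -0.9999, 0.0156], [-0.9864, -0.0066, -0.1642], [0.1643, -0.0147, -0.9863]], [0.0758, 0.5553, 0.9736]]
```

View pics/top0.png

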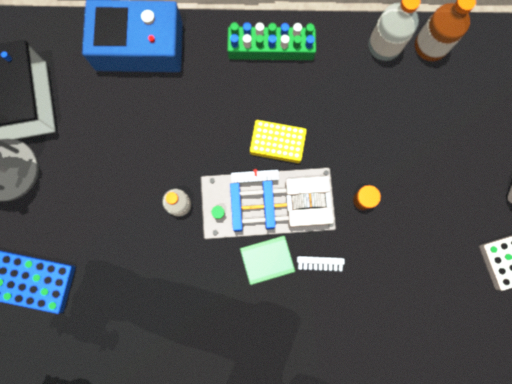

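View pics/scene0.png

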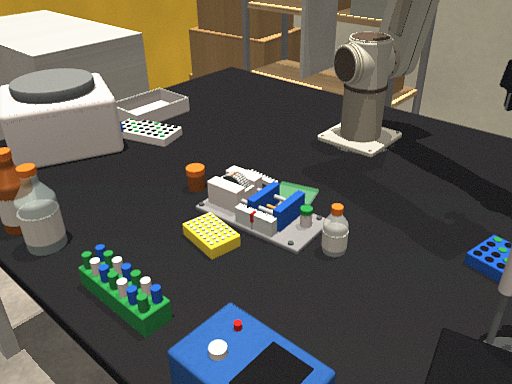

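The top view shows the clamp at about (270, 203), with the wheel at (310, 200), the jaws to its left (world +y) and the scale at (255, 176). I'll enlarge it to pick exact points.

Run:
```python
import cv2
i=cv2.imread("pics/top0.png")[160:245,195:345]
cv2.imwrite("pics/crop.png",cv2.resize(i,None,fx=5.3,fy=5.3,interpolation=cv2.INTER_CUBIC))
```

```text
(no output)
```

View pics/crop.png

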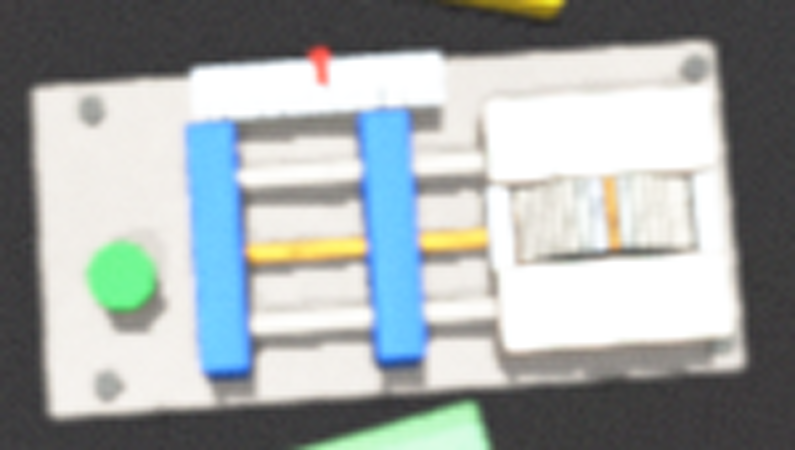

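```bash
cat > h.py <<'E'
import numpy as np,cv2
from scipy.optimize import least_squares
from plant import optics
def proj(P,c): return cv2.projectPoints(np.float64(P),cv2.Rodrigues(c["R"])[0],c["t"],c["mtx"],c["D"])[0][:,0]
def world(C,p):
    a=p[2];C=np.atleast_2d(C)/1000
    return np.c_[p[0]+np.cos(a)*C[:,0]-np.sin(a)*C[:,1],p[1]+np.sin(a)*C[:,0]+np.cos(a)*C[:,1],C[:,2]]
def ray(uv,c,z):
    n=cv2.undistortPoints(np.float64([[uv]]),c["mtx"],c["D"])[0,0]
    d=c["R"].T@np.r_[n,1];o=-c["R"].T@c["t"]; return o+d*(z-o[2])/d[2]
def clamp(w,p):
    a=p[2];d=np.asarray(w)[:2]-p[:2];return 1000*np.r_[np.cos(a)*d[0]+np.sin(a)*d[1],-np.sin(a)*d[0]+np.cos(a)*d[1]]
E
python3 - <<'E'
from h import *
C=np.array([[80,-60,12],[-60,-60,12],[-60,230,12],[80,230,12],[50,-45,71],[50,45,71],[-50,45,71],[-50,-45,71]])
U=np.array([[716,41],[745,366],[50,418],[32,88],[718,88],[487,102],[502,352],[735,335]])
px=lambda u:(np.array(u)+.5)/5.3-.5+[195,160]
c=optics.calibration("top")
s=least_squares(lambda p:(proj(world(C,p),c)-px(U)).ravel(),[.45,0,0],loss="soft_l1")
p=s.x;print(p,s.fun.reshape(-1,2).round(1).tolist());np.save("p.npy",p)
print("wheeltop",world([0,0,83],p))
for n,u,z in[("pointer",(382,97),.056),("band",(322,80),.056),("bandtopend",(319,50),.06),("jaw top",(386,112),.066),("fixed",(238,122),.066),("rim rib",(611,213),.083),("vial",(122,275),.057)]:
    print(n,clamp(ray(px(u),c,z),p).round(1))
for n,u,z in[("jar",(368,196),.06),("bottle",(173,198),.11)]:print(n,clamp(ray(u,c,z),p).round(1))
E
```

```text
[ 0.52337021 -0.02637398  0.07425615] [[0.1, -0.1], [0.7, 0.8], [-0.2, 0.2], [0.0, -0.4], [-1.4, -0.4], [-0.3, -0.2], [0.7, -0.0], [-0.1, 0.2]]
wheeltop [[ 0.52337021 -0.02637398  0.083     ]]
pointer [57.2 85.4]
band [ 65.8 109.1]
bandtopend [ 77.4 109.5]
jaw top [49.1 84.7]
fixed [ 49.1 143.9]
rim rib [0.2 0.7]
vial [ -7.9 193.9]
jar [   3.  -126.3]
bottle [ 18.9 277.9]
```

Call:
step_arm(steps=[0, 0, -8.1, 0, 0, 0, 0, 0, 0, -8.1, 0, 0, 0, 0, 0, 0, -8.2, 0, 0, 0, 0, 0, 0, 0, -0.024, -0.04, 0, 0, 0, 0, 0, -0.024, -0.04, 0, 0])

```text
time: 0.6
tcp_pos: [0.224, 0.3937, 0.2305]
tcp_rot: [0.13, -3.138, 0.002]
ft_force: [0.9, 0.5, -0.2]
opening: 0.0122
grasp_force: 0.0
```

```bash
cat >> h.py <<'E'
from plant import monitor
from scipy.spatial.transform import Rotation as Rn
def st():
    p=np.load("p.npy");o=monitor.get_obs();R=Rn.from_rotvec(o["tcp_rot"]).as_matrix()
    cy=clamp(o["tcp_pos"],p);print("t",o["time"].round(2),"tcp clamp",cy.round(1),"z",(o["tcp_pos"][2]*1000).round(1),"yaw off",np.degrees(np.arctan2(R[1,1],R[0,1])-np.pi/2-p[2]).round(2),"tilt",R[:2,2].round(3),"F",o["ft_force"].round(1),"q",o["q"].round(2),"op",o["opening"].round(4))
E
python3 -c "from h import *;st()"
```

```text
Traceback (most recent call last):
  File "h.py", line 17, in st
    cy=clamp(o["tcp_pos"],p);print("t",o["time"].round(2),"tcp clamp",cy.round(1),"z",(o["tcp_pos"][2]*1000).round(1),"yaw off",np.degrees(np.arctan2(R[1,1],R[0,1])-np.pi/2-p[2]).round(2),"tilt",R[:2,2].round(3),"F",o["ft_force"].round(1),"q",o["q"].round(2),"op",o["opening"].round(4))
                                       ^^^^^^^^^^^^^^^
AttributeError: 'float' object has no attribute 'round'
```

Call:
step_arm(steps=[0, 0, 0, -0.024, -0.04, 0, 0, 0, 0, 0, -0.024, -0.04, 0, 0, 0, 0, 0, -0.024, -0.04, 0, 0, 0, 0, 0, -0.024, -0.04, 0, 0, 0, 0, 0, -0.024, -0.04, 0, 0])

```text
time: 1.1
tcp_pos: [0.36, 0.2026, 0.2311]
tcp_rot: [0.125, -3.139, 0.0]
ft_force: [1.1, 0.4, 0.2]
opening: 0.0001
grasp_force: 0.0
```

Call:
step_arm(steps=[0, 0, 0, -0.024, -0.04, 0, 0, 0, 0, 0, -0.024, -0.04, 0, 0, 0, 0, 0, -0.024, -0.04, 0, 0, 0, 0, 0, -0.024, -0.04, 0, 0, 0, 0, 0, 0, 0, 0, 0])

```text
time: 1.6
tcp_pos: [0.4702, 0.0482, 0.2306]
tcp_rot: [-0.112, 3.139, -0.002]
ft_force: [-1.4, 1.2, -0.2]
opening: -0.0005
grasp_force: 0.0
```

```bash
sed -i 's/"t",o\["time"\].round(2)/"t",round(float(o["time"]),2)/' h.py
python3 - <<'E'
from h import *
st(); p=np.load("p.npy"); c=optics.calibration("wrist"); cv2.imwrite("pics/w1.png",optics.get_image("wrist"))
print(proj(world([[0,0,83],[57,85,56],[66,109,56]],p),c).round(1).tolist())
E
```

```text
Traceback (most recent call last):
  File "h.py", line 17, in st
    cy=clamp(o["tcp_pos"],p);print("t",round(float(o["time"]),2),"tcp clamp",cy.round(1),"z",(o["tcp_pos"][2]*1000).round(1),"yaw off",np.degrees(np.arctan2(R[1,1],R[0,1])-np.pi/2-p[2]).round(2),"tilt",R[:2,2].round(3),"F",o["ft_force"].round(1),"q",o["q"].round(2),"op",o["opening"].round(4))
                                                                                                                                                                                                                                                                               ^^^^^^^^^^^^^^^^^^
AttributeError: 'float' object has no attribute 'round'
```

```bash
sed -i 's/o\["opening"\].round(4)/round(float(o["opening"]),4)/' h.py
python3 - <<'E'
from h import *
st(); p=np.load("p.npy"); c=optics.calibration("wrist"); cv2.imwrite("pics/w1.png",optics.get_image("wrist"))
print(proj(world([[0,0,83],[57,85,56],[66,109,56]],p),c).round(1).tolist())
E
```

```text
t 1.6 tcp clamp [-47.5  78.3] z 230.6 yaw off -0.15 tilt [ 0.    -0.002] F [-1.4  1.2 -0.2] q [ 0.1   0.19 -0.07  1.32 -0.    0.03] op -0.0005
[[178.0, 224.1], [259.3, 260.6], [279.5, 267.2]]
```

View pics/w1.png

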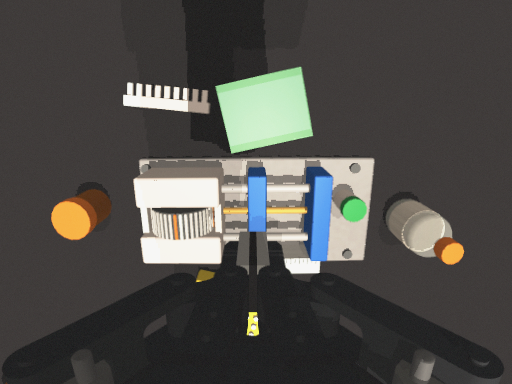

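The wrist view shows the wheel at (181, 222), 3 px from the prediction (178, 224). The shut fingertips are at (252, 240), hiding the pointer. Next I move above the wheel.

Call:
step_arm(steps=[0, 0, 0, -0.016, -0.031, 0, 0, 0, 0, 0, -0.016, -0.031, 0, 0, 0, 0, 0, -0.016, -0.031, 0.03, 0, 0, 0, 0, 0, 0, 0.05, 0, 0, 0, 0, 0, 0, 0.045, 0])

```text
time: 2.15
tcp_pos: [0.523, -0.036, 0.1048]
tcp_rot: [-0.124, 3.139, 0.001]
ft_force: [0.3, 0.1, -0.2]
opening: 0.0003
grasp_force: 0.0
```

Call:
step_arm(steps=[0, 0, 0, 0, 0, 0.01, 0, 0, 0, 0, 0, 0, 0.004, 0, 0, 0, 0, 0, 0, 0.002, 0, 0, 0, 0, 0, 0, 0, 0])

```text
time: 2.55
tcp_pos: [0.5248, -0.036, 0.0925]
tcp_rot: [-0.125, 3.135, -0.001]
ft_force: [0.0, -0.2, 0.2]
opening: -0.0
grasp_force: 0.0
```

```bash
python3 -c "from h import *;st()"
```

```text
t 2.55 tcp clamp [ 0.7 -9.7] z 92.5 yaw off 0.33 tilt [ 0.004 -0.   ] F [ 0.  -0.2  0.2] q [-0.07  0.39 -0.17  1.01  0.   -0.15] op -0.0
```

Call:
step_arm(steps=[0, 0, 0, 0, -0.009, 0, 0, 0, 0, 0, 0, 0, 0.005, 0, 0, 0, 0, 0, 0, 0.003, 0, 0, 0, 0, 0, 0, 0.002, 0, 0, 0, 0, 0, 0, 0, 0])

```text
time: 3.05
tcp_pos: [0.524, -0.0461, 0.081]
tcp_rot: [-0.123, 3.139, -0.002]
ft_force: [-2.3, -1.3, 4.4]
opening: 0.0001
grasp_force: 2.5
```

```bash
python3 -c "from h import *;st()"
```

```text
t 3.05 tcp clamp [ -0.9 -19.7] z 81.0 yaw off 0.25 tilt [ 0.001 -0.001] F [-2.3 -1.3  4.4] q [-0.09  0.4  -0.18  0.99 -0.   -0.17] op 0.0001
```

Call:
step_arm(steps=[0, 0, 0, 0, 0, 0.001, 0, 0, 0, 0, 0, 0.005, 0, 0, 0, 0, 0, 0, 0.005, 0, 0])

```text
time: 3.35
tcp_pos: [0.5235, -0.0384, 0.0823]
tcp_rot: [-0.121, 3.137, -0.01]
ft_force: [-7.3, -6.5, 23.9]
opening: -0.0003
grasp_force: 11.8
```

```bash
python3 -c "from h import *;st()"
```

```text
t 3.35 tcp clamp [ -0.8 -12. ] z 82.3 yaw off 0.15 tilt [ 0.002 -0.006] F [-7.3 -6.5 23.9] q [-0.07  0.4  -0.18  0.99 -0.01 -0.15] op -0.0003
```

Call:
step_arm(steps=[0, 0, 0, 0, 0.006, -0.001, 0, 0, 0, 0, 0, 0.006, 0, 0, 0, 0, 0, 0, 0.006, 0, 0, 0, 0, 0, 0, 0.006, 0, 0])

```text
time: 3.75
tcp_pos: [0.5214, -0.0119, 0.0816]
tcp_rot: [-0.123, 3.138, -0.002]
ft_force: [-0.2, -1.4, 0.1]
opening: -0.0003
grasp_force: 0.0
```

```bash
python3 -c "from h import *;st()"
```

```text
t 3.75 tcp clamp [-0.9 14.6] z 81.6 yaw off 0.24 tilt [ 0.002 -0.001] F [-0.2 -1.4  0.1] q [-0.02  0.4  -0.19  0.98 -0.   -0.1 ] op -0.0003
```

```bash
cat >> h.py <<'E'
def jaw(im):
    # clamp-frame y of moving and fixed jaw tops, from a rectified strip x 25..48 at z 66
    p=np.load("p.npy");c=optics.calibration("top")
    X,Y=np.meshgrid(np.arange(25,47,1.),np.arange(60,175,.5),indexing="ij")
    q=proj(world(np.c_[X.ravel(),Y.ravel(),0*X.ravel()+66],p),c).reshape(*X.shape,2).astype(np.float32)
    s=cv2.remap(im.astype(np.float32),q[...,0],q[...,1],cv2.INTER_LINEAR)
    b=np.clip(s[...,0]-s[...,2],30,None).mean(0)-30; y=Y[0]; m=y<125 if False else None
    f=b>0.5*b.max(); e=np.flatnonzero(np.diff(f.astype(int))); return y[e]
E
python3 - <<'E'
from h import *
print(jaw(cv2.imread("pics/top0.png")));i=optics.get_image("top");cv2.imwrite("pics/top1.png",i);print(jaw(i))
E
```

```text
[ 76.   95.5 145.  164.5]
[ 81.5 101.  145.5 164.5]
```

Call:
step_arm(steps=[0, 0, 0, 0, 0, -0.01, 0, 0, 0, 0, 0, -0.017, 0, 0, 0, 0, 0, 0, -0.017, 0, 0, 0, 0, 0, 0, 0, 0.005, 0, 0, 0, 0, 0, 0, 0.006, 0])

```text
time: 4.3
tcp_pos: [0.5244, -0.0463, 0.0799]
tcp_rot: [-0.122, 3.138, -0.002]
ft_force: [-6.4, -10.0, 33.1]
opening: -0.0002
grasp_force: 18.0
```

```bash
python3 -c "from h import *;st()"
```

```text
t 4.3 tcp clamp [ -0.4 -19.9] z 79.9 yaw off 0.2 tilt [ 0.001 -0.001] F [ -6.4 -10.   33.1] q [-0.09  0.41 -0.18  0.99 -0.   -0.17] op -0.0002
```

Call:
step_arm(steps=[0, 0, 0, 0, 0.007, -0.003, 0, 0, 0, 0, 0, 0.007, 0, 0, 0, 0, 0, 0, 0.007, 0, 0, 0, 0, 0, 0, 0.007, 0.0005, 0, 0, 0, 0, 0, 0.006, 0.001, 0])

```text
time: 4.8
tcp_pos: [0.5213, -0.0106, 0.081]
tcp_rot: [-0.125, 3.138, 0.0]
ft_force: [-0.3, -0.1, 1.1]
opening: 0.0003
grasp_force: 0.2
```

```bash
python3 -c "
from h import *
st();print(jaw(optics.get_image('top')))"
```

```text
t 4.8 tcp clamp [-0.9 15.9] z 81.0 yaw off 0.32 tilt [0.001 0.   ] F [-0.3 -0.1  1.1] q [-0.02  0.4  -0.19  0.98  0.   -0.1 ] op 0.0003
[ 86.  105.5 145.5 164.5]
```

Call:
step_arm(steps=[0, 0, 0, 0, 0, -0.01, 0, 0, 0, 0, 0, -0.018, 0, 0, 0, 0, 0, 0, -0.018, 0, 0, 0, 0, 0, 0, 0, 0.005, 0, 0, 0, 0, 0, 0, 0.005, 0])

```text
time: 5.35
tcp_pos: [0.5237, -0.0474, 0.0805]
tcp_rot: [0.123, -3.139, -0.001]
ft_force: [0.1, 0.1, 5.6]
opening: 0.0
grasp_force: 3.5
```

Call:
step_arm(steps=[0, 0, 0, 0, 0.007, -0.001, 0, 0, 0, 0, 0, 0.007, 0, 0, 0, 0, 0, 0, 0.007, 0, 0, 0, 0, 0, 0, 0.007, 0.0005, 0, 0, 0, 0, 0, 0.006, 0.001, 0])

```text
time: 5.85
tcp_pos: [0.5212, -0.0128, 0.0814]
tcp_rot: [-0.125, 3.138, -0.001]
ft_force: [-2.0, -2.0, 5.6]
opening: 0.0002
grasp_force: 2.5
```

```bash
python3 -c "
from h import *
st();print(jaw(optics.get_image('top')))"
```

```text
t 5.85 tcp clamp [-1.1 13.7] z 81.4 yaw off 0.31 tilt [ 0.001 -0.001] F [-2.  -2.   5.6] q [-0.02  0.4  -0.19  0.98 -0.   -0.1 ] op 0.0002
[ 92.  111.5 145.5 164.5]
```

Call:
step_arm(steps=[0, 0, 0, 0, 0, -0.01, 0, 0, 0, 0, 0, -0.017, 0, 0, 0, 0, 0, 0, -0.017, 0, 0, 0, 0, 0, 0, 0, 0.005, 0, 0, 0, 0, 0, 0, 0.005, 0])

```text
time: 6.4
tcp_pos: [0.5239, -0.0472, 0.0802]
tcp_rot: [0.123, -3.139, -0.001]
ft_force: [-0.4, -2.5, 16.5]
opening: -0.0002
grasp_force: 9.7
```

Call:
step_arm(steps=[0, 0, 0, 0, 0.007, -0.001, 0, 0, 0, 0, 0, 0.007, 0, 0, 0, 0, 0, 0, 0.007, 0, 0, 0, 0, 0, 0, 0.007, 0.0005, 0, 0, 0, 0, 0, 0, -0.02, 0])

```text
time: 6.9
tcp_pos: [0.5192, -0.0179, 0.099]
tcp_rot: [0.127, -3.134, -0.002]
ft_force: [-1.1, 0.7, -0.6]
opening: 0.0002
grasp_force: 0.0
```

```bash
python3 -c "
from h import *
st();i=optics.get_image('top');print(jaw(i))
p=np.load('p.npy');c=optics.calibration('top')
cv2.imwrite('pics/c2.png',cv2.resize(i[160:200,220:300],None,fx=9,fy=9,interpolation=cv2.INTER_CUBIC))
# red band, clamp y at z 56/62
m=(i[...,2].astype(int)-i[...,1]>70)&(i[...,2].astype(int)-i[...,0]>70);m[:165]=0;m[182:]=0;m[:,:235]=0;m[:,300:]=0
v,u=np.nonzero(m);print(u.min(),u.max(),v.min(),v.max(),[clamp(ray((u.mean(),v.mean()),c,z),p).round(1) for z in(.05,.056,.065)])
"
```

```text
t 6.9 tcp clamp [-3.5  8.7] z 99.0 yaw off 0.37 tilt [-0.006  0.001] F [-1.1  0.7 -0.6] q [-0.03  0.38 -0.16  1.03  0.   -0.12] op 0.0002
[ 97.5 116.5 145.5 164.5]
253 256 169 175 [array([ 73.6, 109.2]), array([ 72.4, 109.3]), array([ 70.6, 109.5])]
```

View pics/c2.png

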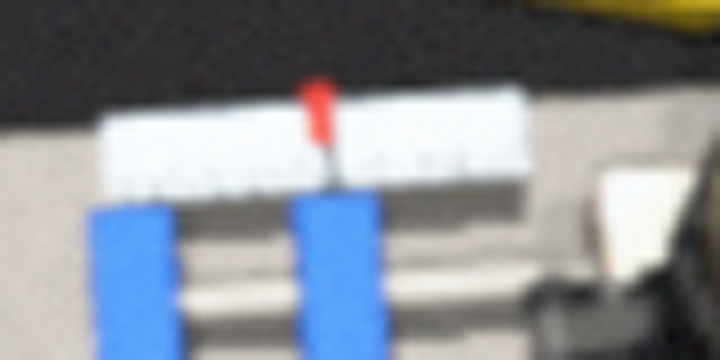

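The crop shows the red band at (320, 115) and the black pointer at (333, 165), just right of it. By measurement the jaw centre is at y 107.2 and the band at 109.3, so about 2 mm remain, or 12 mm of rim travel.

Call:
step_arm(steps=[0, 0, 0, -0.002, -0.017, 0, 0, 0, 0, 0, 0, 0, 0.012, 0, 0, 0, 0, 0, 0, 0.004, 0, 0, 0, 0, 0, 0, 0.001, 0, 0, 0, 0, 0, 0, 0, 0])

```text
time: 7.45
tcp_pos: [0.5238, -0.0357, 0.083]
tcp_rot: [0.125, -3.137, -0.0]
ft_force: [-1.5, -0.5, 3.2]
opening: -0.0001
grasp_force: 1.5
```

```bash
python3 -c "
from h import *
st()"
```

```text
t 7.45 tcp clamp [-0.2 -9.3] z 83.0 yaw off 0.3 tilt [-0.003  0.   ] F [-1.5 -0.5  3.2] q [-0.07  0.4  -0.17  1.   -0.   -0.15] op -0.0001
```

Call:
step_arm(steps=[0, 0, 0, 0, 0, 0.0006, 0, 0, 0, 0, 0, 0.006, 0, 0, 0, 0, 0, 0, 0.006, 0, 0, 0, 0, 0, 0, 0, 0, 0])

```text
time: 7.85
tcp_pos: [0.523, -0.0236, 0.083]
tcp_rot: [0.125, -3.137, 0.0]
ft_force: [-3.6, 0.3, 6.6]
opening: 0.0003
grasp_force: 3.0
```

```bash
python3 -c "
from h import *
st();i=optics.get_image('top');print(jaw(i))"
```

```text
t 7.85 tcp clamp [-0.2  2.8] z 83.0 yaw off 0.32 tilt [-0.002 -0.   ] F [-3.6  0.3  6.6] q [-0.05  0.4  -0.18  0.99 -0.   -0.12] op 0.0003
[ 99.5 118.5 145.5 164.5]
```

Call:
step_arm(steps=[0, 0, 0, 0, 0, -0.02, 0, 0, 0, 0, 0, 0, -0.045, 0, 0, 0, 0, 0, 0, -0.045, 0, 0, 0, 0, -0.035, 0.03, -0.01, 0, 0, 0, 0, -0.035, 0.03, 0, 0])

```text
time: 8.4
tcp_pos: [0.5913, 0.0416, 0.2065]
tcp_rot: [-0.121, 3.133, 0.001]
ft_force: [1.5, -0.6, 0.5]
opening: -0.0001
grasp_force: 0.0
```

Call:
step_arm(steps=[0, 0, 0, 0, 0, 0, 0, 0, 0, 0, 0, 0, 0, 0])

```text
time: 8.6
tcp_pos: [0.5888, 0.0423, 0.2013]
tcp_rot: [0.128, -3.136, 0.0]
ft_force: [-0.1, -1.0, 0.6]
opening: -0.0002
grasp_force: 0.0
```

```bash
python3 -c "
from h import *
st();i=optics.get_image('top');print(jaw(i));p=np.load('p.npy')
c=optics.calibration('wrist');w=optics.get_image('wrist')
u,v=proj(world([[62,109,56]],p),c)[0].astype(int);print(u,v)
u0,v0=max(u-55,0),max(v-40,0)
a=cv2.resize(w[v0:v0+80,u0:u0+110],(770,280*2),interpolation=cv2.INTER_CUBIC)
cv2.imwrite('pics/w3.png',a)"
```

```text
t 8.6 tcp clamp [70.3 63.6] z 201.3 yaw off 0.4 tilt [-0.003 -0.   ] F [-0.1 -1.   0.6] q [ 0.07  0.44  0.21  1.34  0.   -0.01] op -0.0002
[102.  118.  145.5 164.5]
300 172
```

View pics/w3.png

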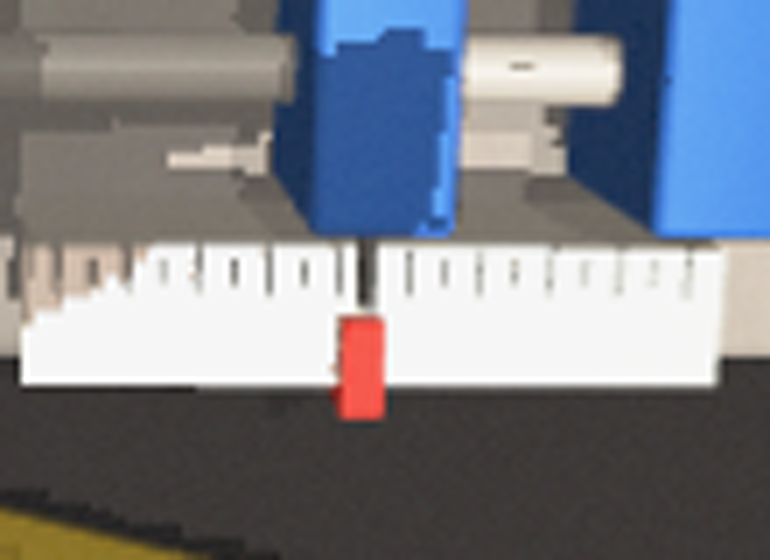

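The pointer at (366, 280) lines up with the band, whose middle is at (362, 360). With ticks 35 px apart per 5 mm, that is within 1 mm. The hand is clear, so I'm handing the job in.

```bash
python3 -c "
from plant import sign_off
print(sign_off())"
```

```text
the job is handed in; nothing more can be done
None
```

I rolled the wheel until the jaw's black pointer stood within about 1 mm of the red band's middle, lifted the hand clear, and handed the job in at about 8.6 s; no verdict came back.

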